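# Fit the fence into the bread-slicing board

## Robot

A 7-joint arm with a two-finger parallel gripper is mounted at the origin on a cart in front of the work surface, level with it; the furniture and walls round the work are solid. World frame = base frame: x ahead of the robot, y to its left, z up, the work surface at z = 0. Lengths are in mm, angles in rad, forces in N, time in s.
With the tool pointing down it reaches from about 425 to 875 mm from the base axis. Payload 9.9 kg.
Tool frame: the origin (TCP) lies midway between the tips of the shut fingers; the grasp point (between the pads) lies 19 mm behind it; z points along the fingers, y is the line along which they close (so a half turn about z gives the same grasp; the last joint's range is limited). The gripper opens to 85 mm and grips with 20 to 120 N. Pads are 22 mm wide; open, the fingers measure 114 mm over their backs; the gripper's body (76 mm by 85 mm) begins 54 mm behind the grasp point. The pads swing forward as they close: fully open they stand 13 mm farther back than shut.
Start: joints at [1.129, 0.576, 0.025, 1.437, -0.015, 1.129, -0.057], TCP at [236.399, -632.253, 231.289] pointing down, gripper open.
Joint ranges: [-2.76, 2.76], [-0.34, 2.15], [-1.52, 1.57], [0.19, 2.46], [-1.09, 4.23], [0.17, 1.99], [-2.82, 2.82]. Speed limits (rad/s): [2.22, 2.22, 3.01, 3.01, 3.14, 3.14, 3.14].

## Interface

Orientations are given as a unit quaternion [x, y, z, w].
In Python, from rig import r gives the robot as it stands. The module is installed in compiled form; this text tells all that it offers.
- The arm moves only by the shell command python3 -m inch 'ROWS'. ROWS is JSON, a list of rows, each an object with "dp": the shift along the world's x, y, z in mm, a list of three; "rot": the turn, a rotation vector about the world's x, y, z in degrees, a list of three; "fingers": the opening, from 0 (shut) to 1 (fully open). A call has 1 to 10 rows; each row is the pose to reach, as a shift and turn from the pose commanded when the call began; what a row does not reach only later rows make up. A row lasts 1/10 s, in which the tool goes at most 50 mm and 8.59 degrees, less where a joint would pass 70% of its speed; a pose out of reach is approached as far as the arm can. A call with a gripper value outside its range is refused whole. The fingers move at their own pace and stop on an object; the grip force is fixed at half the most. Time passes only in rows, so rows that repeat a pose let the fingers close. It gives the time, the measured TCP pose, the force, the opening and the grip force at its end, in the units of the state.
- r.state(): the state, without advancing time (a new reading comes with each control period).
- r.snapshot(name): name is "side" or "top"; returns (picture, depth): 400x640x3 uint8, red, green, blue; 400x640 float32, mm along the optical axis (not along the pixel's ray), 0 where there is no reading.
- r.camera_model(name): a dict with "camera_matrix" (3x3 intrinsics, pixels), "world_to_cam" (4x4, takes a point from world to camera coordinates). Camera axes: x right, y up, looking along -z (the intrinsics and any distortion apply to the point x, -y, -z); pixel columns grow to the right and rows downward; lengths in mm; the calibration is good to about 2 mm. A picture is of the moment at which its call begins. camera_model takes no time and is no camera call.
- r.sign_off(): hands the job in; it is judged then, once.
The state is a dict: "clock": time; "joints": joint angles; "qd": joint speeds; "joint_torque": joint torques, N m; "ee_pos": TCP position; "tool_rot": TCP orientation; "contact_force": force on the tool from outside, world axes, zero at the start; "ft_torque": the same for the moment, N m; "finger_gap": finger opening in mm; "grasp_force": force on a finger pad.
Only numpy, scipy, OpenCV 4.12 (cv2) and the standard library are available. Lean on these libraries where they do the work, as an engineer would, in place of code of your own. Each camera call takes 0.05 s, during which the arm holds its last target. There are 200 camera calls.

## Task

Fit the upright fence to the bread-slicing board: set it down upright across the striped deck, close to either end cap, then slide it towards the middle in light contact until the tongue under its foot drops into the one groove in the deck, and stop there. Seat it fully home, its foot flush on the deck, let go, and press no harder than about 20 N so the groove's edges are not bruised; leave the salt cellar, the pepper mill and the avocado where they stand.

Things in the scene. Friction and masses are not known exactly. Their poses are not given: they have to be found in the camera images.
- board: wooden bread-slicing board, fixed; 360 mm long along its own y, 168 mm wide along x. Origin: centre of its underside, on the worktop; z up. Its middle is a flat striped deck, 157 mm wide in x, open from y = -100 to +100 mm between two end caps (each 80 mm long, tops at z = +44 mm, 10 mm above the deck)
- deck_mid (a point): point of the board's frame at the middle of the deck's top, z = +34 mm, axes as the board's. The deck is a firmly held insert whose place along y differs each time. One of its dark strips is a groove, 128 mm long (x), 11 mm wide (y), 10 mm deep, with its centre line between y = -38 and +38 mm of this point; the other dark strips, every 36 mm, are flush and look much like it
- fence: loose wooden fence, about 350 g, standing upright. Origin: centre of the underside of its foot, z up. Foot 200 mm long (x), 46 wide (y), 10 thick. End lips (x = 88 to 100 mm either side) reach to z = -12 mm: it stands on them now; fitted, they hang outside the deck's long sides. Its origin is 9 mm above the deck with the tongue riding on it, 0 when home. Fits either way round
- fence_tongue (a point): lowest point, in the middle, of the dark tongue under the fence's foot, 9 mm below the fence's origin; axes as the fence's. The tongue has a rounded nose, is 104 mm long in x, 8 mm wide in y
- fence_grip (a point): point inside the fence's hand grip, 85 mm above the fence's origin; axes as the fence's. The grip is the middle of the upright panel: 80 mm long (x), 16 mm thick (y), top 105 mm above the fence's origin. To either side the panel, also 16 mm thick, is 72 mm high
- salt_cellar: round wooden salt cellar, 86 mm across, 70 mm high, loose; origin at the centre of its underside
- mill_2: light wooden pepper mill, 58 mm across, 140 mm high, loose; origin at the centre of its underside
- avocado_1: avocado, about 101x68x68 mm, loose; origin at its underside

How it is judged:
By the outcome, as a careful person would: the job done as asked, in the order asked, and still so for the second after the job is handed in, with the robot touching nothing.
It also fails if it takes over 67 s, if anything falls off the work surface, if the arm or the gripper's body presses on something with over 40 N, if the wrist force passes 120 N, or if a joint passes its speed limit or range.

## Working session

There is one attempt and no reset: what is moved stays moved. The work goes in short steps, Python scripts to look and compute and a shell command to move; the robot and the scene stay as the last step left them, time stands still between calls to the robot, and variables do not carry over. Pictures are saved under pics/ and viewed, at most 10 in all, crops included, and the job is handed in when it is done.

```bash
mkdir -p pics; cat > h.py <<'E'
import numpy as np, cv2
from rig import r
def snap(n,f):
    p,d=r.snapshot(n); np.savez(''+f+'.npz',p=p,d=d); cv2.imwrite('pics/'+f+'.png',p[:,:,::-1]); return p,d
def world(n,d):
    m=r.camera_model(n);K=np.array(m["camera_matrix"]);T=np.linalg.inv(np.array(m["world_to_cam"]))
    v,u=np.mgrid[:d.shape[0],:d.shape[1]]
    P=np.stack([(u-K[0,2])/K[0,0]*d,-(v-K[1,2])/K[1,1]*d,-d,np.ones_like(d)],-1)
    W=(P@T.T)[...,:3]; W[d==0]=np.nan
    return W
E
python3 - <<'E'
from h import *
for n in("top","side"):
    p,d=snap(n,n+"0"); m=r.camera_model(n); print(n,m, (d==0).mean())
s=r.state(); print(s)
E
```

```text
top {'camera_matrix': array([[497.89022402,   0.        , 318.06124259],
       [  0.        , 497.89022402, 196.81457472],
       [  0.        ,   0.        ,   1.        ]]), 'world_to_cam': array([[ 4.78410935e-03, -9.99987444e-01, -1.49107642e-03,
         1.05358288e+02],
       [ 9.95188254e-01,  4.61521190e-03,  9.78725670e-02,
        -5.46702594e+02],
       [-9.78644565e-02, -1.95213480e-03,  9.95197838e-01,
        -1.64657581e+03],
       [ 0.00000000e+00,  0.00000000e+00,  0.00000000e+00,
         1.00000000e+00]])} 0.00403125
side {'camera_matrix': array([[452.49935998,   0.        , 323.28461726],
       [  0.        , 452.49935998, 199.28959106],
       [  0.        ,   0.        ,   1.        ]]), 'world_to_cam': array([[-3.92640024e-01, -9.19685479e-01, -3.52577474e-03,
         3.13176397e+02],
       [ 3.91607181e-01, -1.70654589e-01,  9.04168583e-01,
        -2.99345775e+02],
       [-8.32152406e-01,  3.53632055e-01,  4.27161260e-01,
        -1.16518965e+03],
       [ 0.00000000e+00,  0.00000000e+00,  0.00000000e+00,
         1.00000000e+00]])} 0.0857578125
{'clock': 0.1, 'joints': array([ 1.12924461,  0.57645473,  0.02488231,  1.43779304, -0.01499533,
        1.12897492, -0.05647725]), 'qd': array([-0.00050147, -0.00164846,  0.00105374, -0.00169735,  0.00030512,
       -0.00030569,  0.0011784 ]), 'joint_torque': array([ 6.76436481e-03, -7.67303181e+01,  2.25836255e+00, -2.86604261e+01,
        1.59089675e-02,  8.61623324e-03, -1.24477043e-05]), 'ee_pos': array([ 236.21865639, -631.91148324,  230.53608864]), 'tool_rot': array([ 9.84041548e-01,  1.77937377e-01, -1.75877778e-04, -7.00763375e-04]), 'contact_force': array([ 0.45949288, -0.01553559, -0.27572344]), 'ft_torque': array([ 0.00302256,  0.02005854, -0.02863677]), 'grasp_force': 0.0, 'finger_gap': 85.63441788864901}
```

View pics/top0.png

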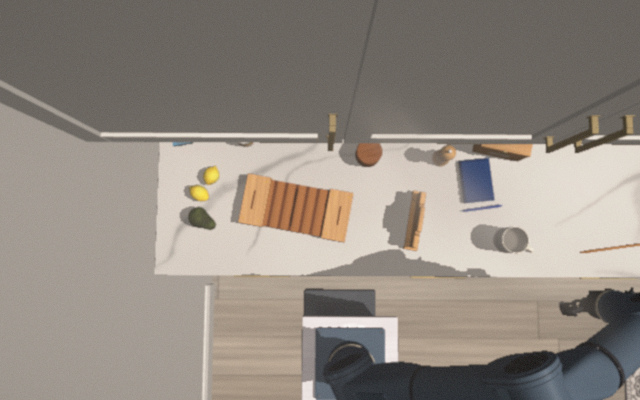

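View pics/side0.png

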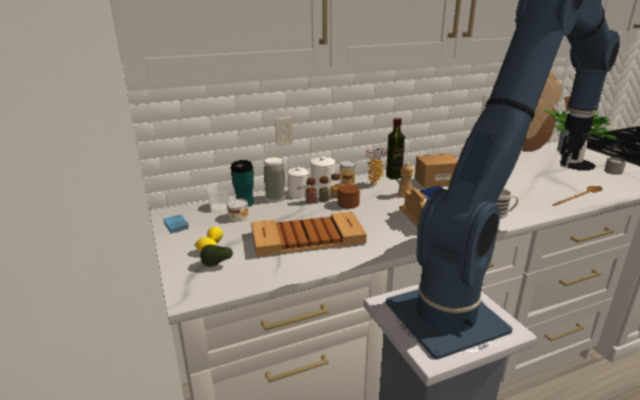

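The top view shows the board at about (296,208) with its long axis nearly across the picture, the fence at about (416,221), the salt cellar at (369,154), the mill at (447,155) and the avocado at (201,218). In the side view the fence is mostly hidden behind the arm. Next I measure from depth.

```bash
python3 - <<'E'
from h import *
z=np.load('top0.npz');p,d=z['p'],z['d'];W=world('top',d)
def box(u0,u1,v0,v1,zl,zh,name):
    w=W[v0:v1,u0:u1].reshape(-1,3);w=w[(w[:,2]>zl)&(w[:,2]<zh)]
    rc=cv2.minAreaRect(w[:,:2].astype(np.float32)); print(name,len(w),np.median(w[:,2]),rc); print(cv2.boxPoints(rc).round()); return w
w=W[230:260,430:480].reshape(-1,3);print('table',np.nanmedian(w[:,2]))
box(232,362,168,248,38,60,'caps'); box(232,362,168,248,20,60,'board'); box(262,332,175,245,25,38,'deck')
for lo,hi in((105,130),(75,130),(60,100),(8,60),(8,130)): box(398,434,180,260,lo,hi,'fence%d'%lo)
box(350,388,138,172,50,100,'salt');box(430,462,138,170,120,170,'mill');box(430,462,138,170,20,170,'mill');box(185,220,202,235,20,100,'avo')
m=r.camera_model('top')
# cabinet
print('cab',np.nanmin(W[100:140,200:500].reshape(-1,3),0),np.nanmedian(W[120,200:500],0), np.nanmedian(W[131:136,200:300].reshape(-1,3),0))
c=p[160:256,220:440]; cv2.imwrite('pics/crop.png',cv2.resize(c,None,fx=3.6,fy=3.6,interpolation=cv2.INTER_CUBIC)[:,:,::-1])
E
```

```text
table -0.3333109866387076
caps 2621 43.17603368072923 ((510.8680419921875, 181.4257049560547), (360.00079345703125, 167.91798400878906), 79.6372299194336)
[[396.  19.]
 [561. -11.]
 [626. 343.]
 [461. 374.]]
board 5211 38.07744829635908 ((510.9362487792969, 182.0819549560547), (361.2973937988281, 168.16026306152344), 79.6636962890625)
[[396.  19.]
 [561. -11.]
 [626. 345.]
 [461. 375.]]
deck 2349 33.31859243498002 ((508.690185546875, 181.65188598632812), (256.06207275390625, 162.77120971679688), 79.4151382446289)
[[405.  71.]
 [565.  41.]
 [612. 293.]
 [452. 322.]]
fence105 132 116.41830748297627 ((470.489501953125, -218.2379150390625), (17.017776489257812, 79.9981689453125), 80.19583892822266)
[[ 430. -220.]
 [ 508. -233.]
 [ 511. -217.]
 [ 433. -203.]]
fence75 343 91.75553973102001 ((470.54510498046875, -218.17803955078125), (17.853004455566406, 182.67755126953125), 80.51631164550781)
[[ 379. -212.]
 [ 559. -242.]
 [ 562. -224.]
 [ 382. -194.]]
fence60 254 82.91331839391455 ((470.30792236328125, -218.13841247558594), (17.853004455566406, 183.1585235595703), 80.51631164550781)
[[ 37
[... 616 characters left out ...]
 [ 654.  -20.]]
mill 129 125.67583947699563 ((682.771240234375, -309.53564453125), (43.3059196472168, 42.928688049316406), 31.54122543334961)
[[ 653. -303.]
 [ 676. -339.]
 [ 712. -317.]
 [ 690. -280.]]
mill 308 117.91881354445195 ((683.5953369140625, -309.70977783203125), (50.242820739746094, 49.91943359375), 74.67588806152344)
[[ 653. -327.]
 [ 701. -341.]
 [ 714. -292.]
 [ 666. -279.]]
avo 436 61.078732021634096 ((466.55517578125, 495.07049560546875), (96.46607208251953, 63.32473373413086), 43.37730407714844)
[[410. 485.]
 [453. 439.]
 [523. 505.]
 [480. 551.]]
cab [ 589.75499391 -302.18192844   -1.63783954] [634.03145125  47.04805639 713.99783956] [633.49989722 260.69128391 596.20634737]
```

View pics/crop.png

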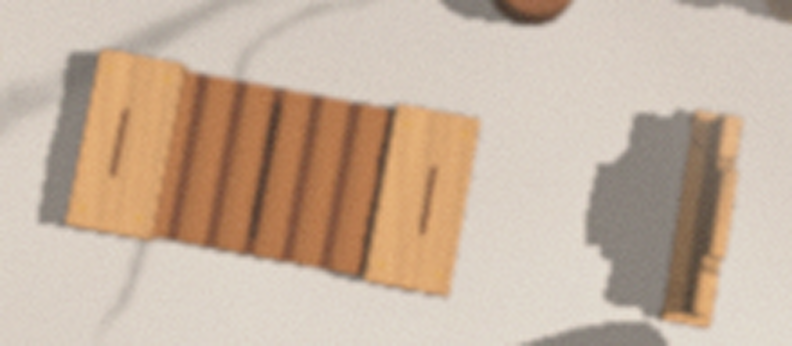

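```bash
cat > fit.py <<'E'
from h import *
def edgefit(w,axdeg):
    # robust oriented extent: centre+yaw by PCA on rectangle fit
    rc=cv2.minAreaRect(w[:,:2].astype(np.float32)); return rc
E
python3 - <<'E'
from h import *
from scipy.optimize import minimize
# average depth & 2 views
ds=[];ps=[]
for i in range(6):
    p,d=r.snapshot('top');ds.append(d);ps.append(p.astype(float))
d=np.median(ds,0);p=np.mean(ps,0);np.savez('top1.npz',p=p,d=d)
W=world('top',d)
# board yaw: long edges of caps
w=W[168:248,232:362].reshape(-1,3);g=p[168:248,232:362].mean(-1).ravel()
col=p[168:248,232:362].reshape(-1,3)
bm=(w[:,2]>25)&(w[:,2]<60)
def area(a,q):
    R=np.array([[np.cos(a),np.sin(a)],[-np.sin(a),np.cos(a)]]);t=q@R.T
    lo,hi=np.percentile(t,[.7,99.3],axis=0);return np.prod(hi-lo),(lo+hi)/2@R,hi-lo
def fit(q):
    A=np.radians(np.arange(-20,1,.1));k=min(A,key=lambda a:area(a,q)[0]);return np.degrees(k),area(k,q)[1:]
print('board',fit(w[bm][:,:2]))
cp=w[(w[:,2]>40)&(w[:,2]<60)];print('caps',fit(cp[:,:2]))
f=W[180:260,398:434].reshape(-1,3)
for lo,hi in((110,130),(80,130)):
    q=f[(f[:,2]>lo)&(f[:,2]<hi)][:,:2];print('fence',fit(q));vx,vy,x,y=cv2.fitLine(q.astype(np.float32),cv2.DIST_HUBER,0,.01,.01).ravel();print(np.degrees(np.arctan(vy/vx)),x,y)
yaw=np.radians(-10.4);c=np.array([510.9,181.8]);R=np.array([[np.cos(yaw),np.sin(yaw)],[-np.sin(yaw),np.cos(yaw)]])
t=(w[:,:2]-c)@R.T
for y in range(-106,108,4):
    m=(abs(t[:,1]-y)<2)&(abs(t[:,0])<50);print(y,np.nanmedian(w[m,2]).round(1),g[m].mean().round(0),end=' | ')
sp,sd=r.snapshot('side');S=world('side',sd).reshape(-1,3);sg=sp.mean(-1).ravel()
t=(S[:,:2]-c)@R.T;print('\nside')
for y in range(-106,108,4):
    m=(abs(t[:,1]-y)<2)&(abs(t[:,0])<50)&(S[:,2]>15)&(S[:,2]<60);print(y,np.nanmedian(S[m,2]).round(1),sg[m].mean().round(0),end=' | ')
b=(abs(t[:,0])<90)&(abs(t[:,1])<190)&(S[:,2]>40)&(S[:,2]<60);print('\ncaps side',fit(S[b][:,:2]),np.median(S[b,2]))
q=S[(abs(S[:,0]-470)<130)&(abs(S[:,1]+218)<60)&(S[:,2]>60)&(S[:,2]<150)];print('fence side',len(q),np.nanpercentile(q,[1,50,99],axis=0))
E
```

```text
board (np.float64(-10.399999999999864), (array([510.30619539, 181.32021588]), array([162.82232264, 354.44619393])))
caps (np.float64(-10.79999999999987), (array([510.53941996, 181.25990226]), array([164.83152702, 356.69276582])))
fence (np.float64(-9.49999999999985), (array([ 470.97866038, -218.41107395]), array([77.03209375, 15.91133254])))
-9.0691 470.27567 -217.27766
fence (np.float64(-9.599999999999852), (array([ 470.26315016, -218.08461529]), array([178.07437909,  16.06458033])))
-9.674393 467.53616 -215.8845
-106 43.2 170.0 | -102 42.5 145.0 | -98 33.9 96.0 | -94 33.7 90.0 | -90 33.2 117.0 | -86 33.8 128.0 | -82 34.3 129.0 | -78 33.5 126.0 | -74 33.4 123.0 | -70 33.8 116.0 | -66 34.1 101.0 | -62 33.8 93.0 | -58 33.2 104.0 | -54 33.7 122.0 | -50 33.4 128.0 | -46 33.9 128.0 | -42 33.9 126.0 | -38 34.2 123.0 | -34 33.8 116.0 | -30 34.6 100.0 | -26 33.2 93.0 | -22 34.1 104.0 | -18 33.9 121.0 | -14 33.3 128.0 | -10 34.4 128.0 | -6 34.0 126.0 | -2 34.1 123.0 | 2 33.4 114.0 | 6 22.3 91.0 | 10 21.7 72.0 | 14 26.2 92.0 | 18 34.1 121.0 | 22 33.9 128.0 | 26 34.0 128.0 | 30 33.5 126.0 | 34
[... 738 characters left out ...]
 | 2 26.9 58.0 | 6 20.4 41.0 | 10 20.9 57.0 | 14 31.8 78.0 | 18 32.5 94.0 | 22 32.7 98.0 | 26 33.1 97.0 | 30 32.0 95.0 | 34 32.7 90.0 | 38 31.5 79.0 | 42 33.5 65.0 | 46 31.6 63.0 | 50 33.5 81.0 | 54 32.7 95.0 | 58 32.5 98.0 | 62 32.4 97.0 | 66 32.8 95.0 | 70 33.5 91.0 | 74 32.4 79.0 | 78 31.5 64.0 | 82 32.5 64.0 | 86 32.1 82.0 | 90 32.7 95.0 | 94 32.6 103.0 | 98 33.3 118.0 | 102 42.3 130.0 | 106 43.1 135.0 | 
caps side (np.float64(-9.799999999999855), (array([506.12925205, 182.4141973 ]), array([165.41302284, 355.94337499]))) 42.45800060435545
fence side 276 [[ 414.62561257 -230.79400235   60.48384498]
 [ 468.35436302 -213.46449439   88.60822982]
 [ 555.57649727 -201.79404941  116.48973951]]
```

Both views agree that the groove is at board y ≈ +9, since the depth drops there. The board centre is (510.5,181.5) with yaw -10.4°, and the fence grip is at (470.5,-218) with yaw -9.6° and its top at z=117. I move above the fence.

```bash
python3 -m inch '[{"dp":[50,80,0],"rot":[0,0,-8],"fingers":1},{"dp":[100,160,0],"rot":[0,0,-16],"fingers":1},{"dp":[150,240,0],"rot":[0,0,-24],"fingers":1},{"dp":[234,413.5,0],"rot":[0,0,-30.1],"fingers":1},{"dp":[234,413.5,0],"rot":[0,0,-30.1],"fingers":1},{"dp":[234,413.5,0],"rot":[0,0,-30.1],"fingers":1},{"dp":[234,413.5,0],"rot":[0,0,-30.1],"fingers":1},{"dp":[234,413.5,0],"rot":[0,0,-30.1],"fingers":1},{"dp":[234,413.5,0],"rot":[0,0,-30.1],"fingers":1},{"dp":[234,413.5,0],"rot":[0,0,-30.1],"fingers":1}]'
```

```text
clock: 1.45
ee_pos: [472.5, -214.1, 231.5]
tool_rot: [0.997, -0.081, 0.001, -0.001]
contact_force: [0.8, -0.6, 0.9]
finger_gap: 85.5
grasp_force: 0.0
```

```bash
python3 -m inch '[{"dp":[0,0,-40],"rot":[0,0,0],"fingers":1},{"dp":[0,0,-70],"rot":[0,0,0],"fingers":1},{"dp":[0,0,-70],"rot":[0,0,0],"fingers":1},{"dp":[0,0,-70],"rot":[0,0,0],"fingers":1}]'
python3 - <<'E'
from h import *
s=r.state();print(s['ee_pos'],s['tool_rot'],np.degrees(2*np.arctan2(s['tool_rot'][1],s['tool_rot'][0])))
p,d=snap('side','side2');S=world('side',d).reshape(-1,3)
q=S[(abs(S[:,0]-470)<130)&(abs(S[:,1]+218)<40)&(S[:,2]>60)&(S[:,2]<121)]
for lo,hi in((60,86),(90,112),(112,121)):
    k=q[(q[:,2]>lo)&(q[:,2]<hi)];print(lo,len(k),np.percentile(k,[2,50,98],axis=0).round(1).tolist())
    if len(k)>20:
        vx,vy,x,y=cv2.fitLine(k[:,:2].astype(np.float32),cv2.DIST_HUBER,0,.01,.01).ravel();print(np.degrees(np.arctan(vy/vx)),x,y)
cv2.imwrite('pics/s2.png',cv2.resize(p[100:280,330:590],None,fx=3,fy=3)[:,:,::-1])
E
```

```text
clock: 1.85
ee_pos: [470.4, -219.0, 161.8]
tool_rot: [0.996, -0.084, -0.0, -0.0]
contact_force: [0.3, -0.4, 0.8]
finger_gap: 85.3
grasp_force: 0.0
[ 470.40374903 -218.98708513  161.76913007] [ 9.96475529e-01 -8.38834255e-02 -2.99310281e-04 -3.31500161e-05] -9.623641539128418
60 130 [[415.6, -229.8, 60.7], [486.2, -214.6, 73.6], [552.7, -201.0, 85.8]]
-10.044291 481.40662 -213.47876
90 86 [[421.8, -219.4, 90.7], [453.9, -211.3, 100.7], [509.6, -203.4, 111.9]]
-8.339135 462.14957 -211.20795
112 41 [[428.5, -227.8, 112.6], [468.7, -217.8, 114.9], [502.7, -207.1, 117.5]]
-6.6707587 466.6006 -217.71614
```

View pics/s2.png

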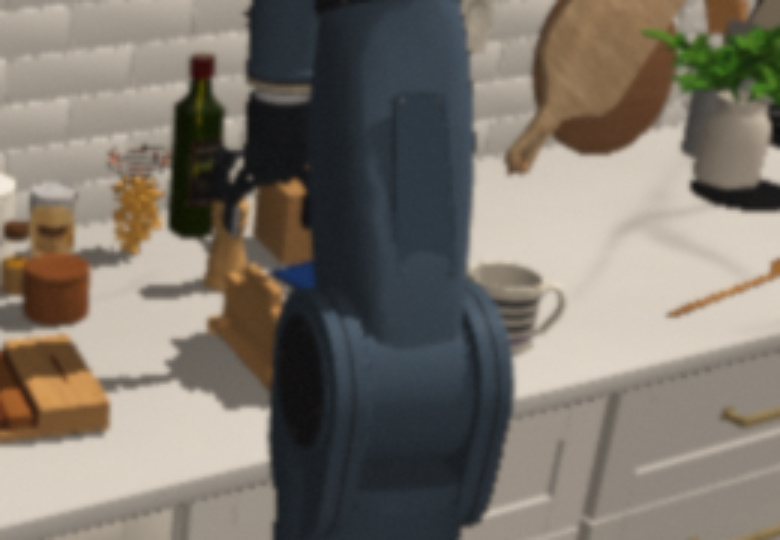

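The open fingers stand above the fence's grip, at crop (230,170) over (250,290), and both views agree on the fence to about 2 mm. I descend and grip.

```bash
python3 -m inch '[{"dp":[0,0.5,-30],"rot":[0,0,0],"fingers":1},{"dp":[0,0.5,-55],"rot":[0,0,0],"fingers":1},{"dp":[0,0.5,-75],"rot":[0,0,0],"fingers":1},{"dp":[0,0.5,-82],"rot":[0,0,0],"fingers":1},{"dp":[0,0.5,-82],"rot":[0,0,0],"fingers":0.5},{"dp":[0,0.5,-82],"rot":[0,0,0],"fingers":0.25},{"dp":[0,0.5,-82],"rot":[0,0,0],"fingers":0.1},{"dp":[0,0.5,-82],"rot":[0,0,0],"fingers":0},{"dp":[0,0.5,-82],"rot":[0,0,0],"fingers":0},{"dp":[0,0.5,-82],"rot":[0,0,0],"fingers":0}]'
python3 -m inch '[{"dp":[0,0,0],"rot":[0,0,0],"fingers":0},{"dp":[0,0,0],"rot":[0,0,0],"fingers":0},{"dp":[0,0,0],"rot":[0,0,0],"fingers":0}]'
```

```text
clock: 2.9
ee_pos: [470.8, -218.3, 80.0]
tool_rot: [0.996, -0.084, 0.001, 0.0]
contact_force: [-1.1, 0.9, 6.7]
finger_gap: 15.1
grasp_force: 58.3
clock: 3.2
ee_pos: [470.8, -218.3, 80.0]
tool_rot: [0.996, -0.084, 0.001, 0.0]
contact_force: [-1.0, 0.9, 6.6]
finger_gap: 15.3
grasp_force: 58.3
```

```bash
python3 -m inch '[{"dp":[0,0,15],"rot":[0,0,0],"fingers":0},{"dp":[0,0,40],"rot":[0,0,0],"fingers":0},{"dp":[0,20,65],"rot":[0,0,0],"fingers":0},{"dp":[5,60,75],"rot":[0,0,-0.3],"fingers":0},{"dp":[10,105,75],"rot":[0,0,-0.5],"fingers":0},{"dp":[13,150,75],"rot":[0,0,-0.8],"fingers":0},{"dp":[17,195,75],"rot":[0,0,-0.8],"fingers":0},{"dp":[20,240,75],"rot":[0,0,-0.8],"fingers":0},{"dp":[24,285,75],"rot":[0,0,-0.8],"fingers":0},{"dp":[26.5,320,75],"rot":[0,0,-0.8],"fingers":0}]'
python3 -m inch '[{"dp":[0.2,9,0],"rot":[0,0,0],"fingers":0},{"dp":[0.2,9,0],"rot":[0,0,0],"fingers":0},{"dp":[0.2,9,0],"rot":[0,0,0],"fingers":0},{"dp":[0.2,9,0],"rot":[0,0,0],"fingers":0}]'
python3 - <<'E'
from h import *
s=r.state();print(s['ee_pos'],np.degrees(2*np.arctan2(s['tool_rot'][1],s['tool_rot'][0])),s['contact_force'],s['finger_gap'])
p,d=snap('side','side3');cv2.imwrite('pics/s3.png',cv2.resize(p[120:270,230:430],None,fx=4,fy=4)[:,:,::-1])
p,d=snap('top','top3');cv2.imwrite('pics/t3.png',cv2.resize(p[150:260,220:400],None,fx=4,fy=4)[:,:,::-1])
E
```

```text
clock: 4.2
ee_pos: [496.5, 104.8, 154.2]
tool_rot: [0.996, -0.09, -0.0, -0.0]
contact_force: [0.4, -0.6, -3.9]
finger_gap: 15.4
grasp_force: 59.2
clock: 4.6
ee_pos: [497.0, 108.7, 154.2]
tool_rot: [0.996, -0.092, -0.0, 0.0]
contact_force: [-0.3, -0.7, -3.2]
finger_gap: 15.5
grasp_force: 59.5
[496.95931063 108.7169972  154.22901836] -10.549191288334455 [-0.32106377 -0.68788598 -3.16646712] 15.484114742793258
```

View pics/s3.png

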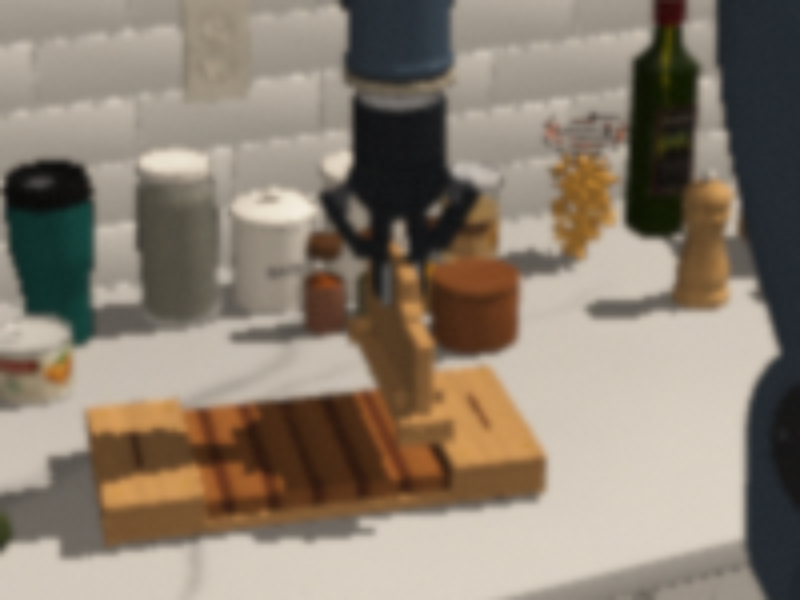

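View pics/t3.png

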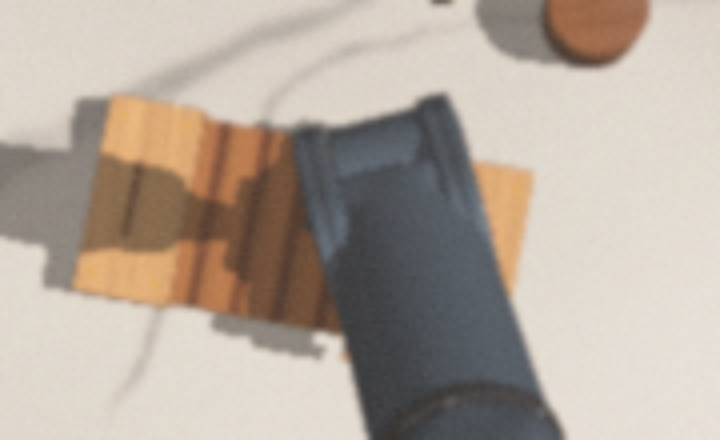

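The fence hangs upright over the deck beside the right cap (side crop (420,430)), at board y ≈ -74. I lower it, with the last millimetres slow.

```bash
python3 -m inch '[{"dp":[0.4,2,-15],"rot":[0,0,0.1],"fingers":0},{"dp":[0.4,2,-28],"rot":[0,0,0.1],"fingers":0},{"dp":[0.4,2,-35],"rot":[0,0,0.1],"fingers":0},{"dp":[0.4,2,-39],"rot":[0,0,0.1],"fingers":0},{"dp":[0.4,2,-41],"rot":[0,0,0.1],"fingers":0},{"dp":[0.4,2,-41],"rot":[0,0,0.1],"fingers":0},{"dp":[0.4,2,-41],"rot":[0,0,0.1],"fingers":0}]'
python3 -m inch '[{"dp":[0,0,-0.5],"rot":[0,0,0],"fingers":0},{"dp":[0,0,-1],"rot":[0,0,0],"fingers":0},{"dp":[0,0,-1],"rot":[0,0,0],"fingers":0}]'
```

```text
clock: 5.4
ee_pos: [497.8, 112.7, 113.7]
tool_rot: [0.996, -0.09, 0.0, -0.0]
contact_force: [0.2, 0.6, -3.8]
finger_gap: 15.3
grasp_force: 59.4
clock: 5.7
ee_pos: [497.5, 112.8, 112.4]
tool_rot: [0.996, -0.09, 0.0, -0.0]
contact_force: [0.5, 0.9, -3.2]
finger_gap: 15.2
grasp_force: 59.4
```

```bash
python3 -m inch '[{"dp":[-0.3,-2,-0.5],"rot":[0,0,0],"fingers":0},{"dp":[-0.3,-2,-1],"rot":[0,0,0],"fingers":0},{"dp":[-0.3,-2,-1.3],"rot":[0,0,0],"fingers":0},{"dp":[-0.3,-2,-1.3],"rot":[0,0,0],"fingers":0}]'
python3 -m inch '[{"dp":[0,0,-0.5],"rot":[0,0,0],"fingers":0},{"dp":[0,0,-0.8],"rot":[0,0,0],"fingers":0},{"dp":[0,0,-0.8],"rot":[0,0,0],"fingers":0}]'
```

```text
clock: 6.1
ee_pos: [497.2, 110.6, 111.0]
tool_rot: [0.996, -0.09, -0.0, 0.0]
contact_force: [-0.1, -0.2, -3.9]
finger_gap: 15.7
grasp_force: 59.7
clock: 6.4
ee_pos: [497.3, 110.7, 110.9]
tool_rot: [0.996, -0.09, 0.0, -0.0]
contact_force: [-3.6, -1.3, 7.1]
finger_gap: 15.1
grasp_force: 61.3
```

Contact is at TCP z≈111 with about 10 N normal, and the contact is stiff. I ease off slightly and slide along board +y.

```bash
python3 -m inch '[{"dp":[0,0,0.2],"rot":[0,0,0],"fingers":0},{"dp":[0.36,1.97,0.2],"rot":[0,0,0],"fingers":0},{"dp":[0.72,3.93,0.2],"rot":[0,0,0],"fingers":0},{"dp":[1.08,5.9,0.2],"rot":[0,0,0],"fingers":0},{"dp":[1.44,7.87,0.2],"rot":[0,0,0],"fingers":0},{"dp":[1.8,9.84,0.2],"rot":[0,0,0],"fingers":0},{"dp":[2.17,11.8,0.2],"rot":[0,0,0],"fingers":0}]'
```

```text
clock: 7.1
ee_pos: [499.7, 120.8, 110.9]
tool_rot: [0.996, -0.09, 0.0, 0.001]
contact_force: [-0.9, -6.7, 8.0]
finger_gap: 15.1
grasp_force: 61.0
```

```bash
python3 -m inch '[{"dp":[0.36,1.97,0.2],"rot":[0,0,0],"fingers":0},{"dp":[0.72,3.93,0.2],"rot":[0,0,0],"fingers":0},{"dp":[1.08,5.9,0.2],"rot":[0,0,0],"fingers":0},{"dp":[1.44,7.87,0.2],"rot":[0,0,0],"fingers":0},{"dp":[1.8,9.84,0.2],"rot":[0,0,0],"fingers":0},{"dp":[2.17,11.8,0.2],"rot":[0,0,0],"fingers":0},{"dp":[2.53,13.8,0.2],"rot":[0,0,0],"fingers":0},{"dp":[2.89,15.7,0.2],"rot":[0,0,0],"fingers":0},{"dp":[3.25,17.7,0.2],"rot":[0,0,0],"fingers":0},{"dp":[3.61,19.7,0.2],"rot":[0,0,0],"fingers":0}]'
```

```text
clock: 8.1
ee_pos: [503.2, 141.2, 110.9]
tool_rot: [0.996, -0.09, 0.0, 0.001]
contact_force: [-0.9, -5.7, 7.1]
finger_gap: 15.4
grasp_force: 60.9
```

```bash
python3 -m inch '[{"dp":[0.36,1.97,0],"rot":[0,0,0],"fingers":0},{"dp":[0.72,3.93,0],"rot":[0,0,0],"fingers":0},{"dp":[1.08,5.9,0],"rot":[0,0,0],"fingers":0},{"dp":[1.44,7.87,0],"rot":[0,0,0],"fingers":0},{"dp":[1.8,9.84,0],"rot":[0,0,0],"fingers":0},{"dp":[2.17,11.8,0],"rot":[0,0,0],"fingers":0},{"dp":[2.53,13.8,0],"rot":[0,0,0],"fingers":0},{"dp":[2.89,15.7,0],"rot":[0,0,0],"fingers":0}]'
```

```text
clock: 8.9
ee_pos: [506.0, 156.8, 110.9]
tool_rot: [0.996, -0.09, 0.0, 0.001]
contact_force: [-0.8, -6.4, 6.8]
finger_gap: 15.3
grasp_force: 60.9
```

```bash
python3 -m inch '[{"dp":[0.36,1.97,0],"rot":[0,0,0],"fingers":0},{"dp":[0.72,3.93,0],"rot":[0,0,0],"fingers":0},{"dp":[1.08,5.9,0],"rot":[0,0,0],"fingers":0},{"dp":[1.44,7.87,0],"rot":[0,0,0],"fingers":0},{"dp":[1.8,9.84,0],"rot":[0,0,0],"fingers":0},{"dp":[2.17,11.8,0],"rot":[0,0,0],"fingers":0},{"dp":[2.53,13.8,0],"rot":[0,0,0],"fingers":0},{"dp":[2.89,15.7,0],"rot":[0,0,0],"fingers":0},{"dp":[3.43,18.7,0],"rot":[0,0,0],"fingers":0},{"dp":[3.79,20.7,0],"rot":[0,0,0],"fingers":0}]'
```

```text
clock: 9.9
ee_pos: [509.9, 177.5, 110.9]
tool_rot: [0.996, -0.09, 0.0, 0.001]
contact_force: [-2.0, -5.3, 7.2]
finger_gap: 15.1
grasp_force: 60.9
```

```bash
python3 -m inch '[{"dp":[0.15,0.8,0],"rot":[0,0,0],"fingers":0},{"dp":[0.3,1.6,0],"rot":[0,0,0],"fingers":0},{"dp":[0.45,2.4,0],"rot":[0,0,0],"fingers":0},{"dp":[0.6,3.2,0],"rot":[0,0,0],"fingers":0},{"dp":[0.73,4,0],"rot":[0,0,0],"fingers":0}]'
```

```text
clock: 10.4
ee_pos: [510.6, 181.4, 110.9]
tool_rot: [0.996, -0.09, 0.0, 0.001]
contact_force: [-1.6, -6.2, 7.8]
finger_gap: 15.3
grasp_force: 60.9
```

Board y is now about 0. I creep on in short calls.

```bash
python3 -m inch '[{"dp":[0.09,0.5,0],"rot":[0,0,0],"fingers":0},{"dp":[0.18,1,0],"rot":[0,0,0],"fingers":0},{"dp":[0.27,1.5,0],"rot":[0,0,0],"fingers":0},{"dp":[0.37,2,0],"rot":[0,0,0],"fingers":0},{"dp":[0.46,2.5,0],"rot":[0,0,0],"fingers":0},{"dp":[0.55,3,0],"rot":[0,0,0],"fingers":0},{"dp":[0.64,3.5,0],"rot":[0,0,0],"fingers":0},{"dp":[0.73,4,0],"rot":[0,0,0],"fingers":0},{"dp":[0.83,4.5,0],"rot":[0,0,0],"fingers":0},{"dp":[0.92,5,0],"rot":[0,0,0],"fingers":0}]'
```

```text
clock: 11.4
ee_pos: [511.6, 187.1, 110.8]
tool_rot: [0.996, -0.09, 0.0, 0.0]
contact_force: [0.2, -0.1, -2.9]
finger_gap: 14.7
grasp_force: 59.6
```

```bash
python3 -m inch '[{"dp":[0.09,0.5,0],"rot":[0,0,0],"fingers":0},{"dp":[0.18,1,0],"rot":[0,0,0],"fingers":0},{"dp":[0.27,1.5,0],"rot":[0,0,0],"fingers":0},{"dp":[0.27,1.5,0],"rot":[0,0,0],"fingers":0}]'
```

```text
clock: 11.8
ee_pos: [511.4, 189.5, 110.3]
tool_rot: [0.996, -0.09, -0.0, -0.0]
contact_force: [0.2, -0.1, -3.1]
finger_gap: 15.3
grasp_force: 59.4
```

The load has gone from the tongue, so it is over the groove. I move 1 mm more to its centre and lower gently.

```bash
python3 -m inch '[{"dp":[0.2,0.8,0],"rot":[0,0,0],"fingers":0},{"dp":[0.2,0.8,-0.6],"rot":[0,0,0],"fingers":0},{"dp":[0.2,0.8,-1.2],"rot":[0,0,0],"fingers":0},{"dp":[0.2,0.8,-1.2],"rot":[0,0,0],"fingers":0}]'
```

```text
clock: 12.2
ee_pos: [511.7, 189.9, 109.3]
tool_rot: [0.996, -0.09, -0.0, 0.0]
contact_force: [-0.1, 0.0, -3.6]
finger_gap: 15.0
grasp_force: 59.5
```

```bash
python3 -m inch '[{"dp":[0.2,0,-0.7],"rot":[0,0,0],"fingers":0},{"dp":[0.2,0,-1.4],"rot":[0,0,0],"fingers":0},{"dp":[0.2,0,-2.1],"rot":[0,0,0],"fingers":0},{"dp":[0.2,0,-2.1],"rot":[0,0,0],"fingers":0}]'
```

```text
clock: 12.6
ee_pos: [511.9, 189.9, 107.2]
tool_rot: [0.996, -0.09, -0.0, 0.0]
contact_force: [-0.6, -0.2, -3.1]
finger_gap: 15.2
grasp_force: 59.5
```

```bash
python3 -m inch '[{"dp":[0,0,-0.7],"rot":[0,0,0],"fingers":0},{"dp":[0,0,-1.4],"rot":[0,0,0],"fingers":0},{"dp":[0,0,-2.1],"rot":[0,0,0],"fingers":0},{"dp":[0,0,-2.1],"rot":[0,0,0],"fingers":0}]'
```

```text
clock: 13.0
ee_pos: [511.9, 189.9, 105.1]
tool_rot: [0.996, -0.09, -0.0, 0.0]
contact_force: [-0.1, 0.3, -3.1]
finger_gap: 15.4
grasp_force: 59.5
```

The fence is going down freely, with about 3 mm left and contact expected near z=102.

```bash
python3 -m inch '[{"dp":[0,0,-0.7],"rot":[0,0,0],"fingers":0},{"dp":[0,0,-1.4],"rot":[0,0,0],"fingers":0},{"dp":[0,0,-2.1],"rot":[0,0,0],"fingers":0},{"dp":[0,0,-2.5],"rot":[0,0,0],"fingers":0},{"dp":[0,0,-2.5],"rot":[0,0,0],"fingers":0}]'
```

```text
clock: 13.5
ee_pos: [511.9, 189.9, 102.6]
tool_rot: [0.996, -0.09, -0.0, 0.0]
contact_force: [-0.2, 0.2, -3.2]
finger_gap: 15.1
grasp_force: 59.5
```

```bash
python3 -m inch '[{"dp":[0,0,-0.3],"rot":[0,0,0],"fingers":0},{"dp":[0,0,-0.6],"rot":[0,0,0],"fingers":0},{"dp":[0,0,-0.6],"rot":[0,0,0],"fingers":0}]'
```

```text
clock: 13.8
ee_pos: [512.0, 190.0, 102.1]
tool_rot: [0.996, -0.09, 0.0, -0.0]
contact_force: [-0.2, 0.1, -2.9]
finger_gap: 15.3
grasp_force: 59.5
```

```bash
python3 -m inch '[{"dp":[0,0,-0.2],"rot":[0,0,0],"fingers":0},{"dp":[0,0,-0.4],"rot":[0,0,0],"fingers":0},{"dp":[0,0,-0.4],"rot":[0,0,0],"fingers":0}]'
```

```text
clock: 14.1
ee_pos: [512.0, 190.1, 102.0]
tool_rot: [0.996, -0.09, 0.0, -0.0]
contact_force: [-2.4, 1.3, 2.8]
finger_gap: 15.7
grasp_force: 60.5
```

The fence is home, 8.9 mm below the riding height, which matches the stated 9 mm. I press a touch more, to about 10 N, then release slowly and rise.

```bash
python3 -m inch '[{"dp":[0,0,-0.3],"rot":[0,0,0],"fingers":0},{"dp":[0,0,-0.3],"rot":[0,0,0],"fingers":0},{"dp":[0,0,-0.3],"rot":[0,0,0],"fingers":0}]'
python3 -m inch '[{"dp":[0,0,0.2],"rot":[0,0,0],"fingers":0.2},{"dp":[0,0,0.2],"rot":[0,0,0],"fingers":0.35},{"dp":[0,0,0.2],"rot":[0,0,0],"fingers":0.6},{"dp":[0,0,0.2],"rot":[0,0,0],"fingers":0.8},{"dp":[0,0,0.2],"rot":[0,0,0],"fingers":0.8},{"dp":[0,0,0.2],"rot":[0,0,0],"fingers":0.8}]'
```

```text
clock: 14.4
ee_pos: [512.0, 190.2, 102.0]
tool_rot: [0.996, -0.09, 0.0, -0.0]
contact_force: [-3.3, -0.6, 7.8]
finger_gap: 15.7
grasp_force: 61.1
clock: 15.0
ee_pos: [512.0, 189.9, 101.6]
tool_rot: [0.996, -0.09, -0.0, 0.0]
contact_force: [-0.6, 0.0, -0.2]
finger_gap: 68.3
grasp_force: 0.0
```

```bash
python3 -m inch '[{"dp":[0,0,10],"rot":[0,0,0],"fingers":0.8},{"dp":[0,0,30],"rot":[0,0,0],"fingers":0.8},{"dp":[0,0,60],"rot":[0,0,0],"fingers":0.8},{"dp":[0,-30,100],"rot":[0,0,0],"fingers":0.8},{"dp":[0,-80,110],"rot":[0,0,0],"fingers":0.8},{"dp":[0,-130,110],"rot":[0,0,0],"fingers":0.8},{"dp":[0,-180,110],"rot":[0,0,0],"fingers":0.8},{"dp":[0,-230,110],"rot":[0,0,0],"fingers":0.8},{"dp":[0,-280,110],"rot":[0,0,0],"fingers":0.8},{"dp":[0,-280,110],"rot":[0,0,0],"fingers":0.8}]'
python3 - <<'E'
from h import *
p,d=snap('top','top4');W=world('top',d).reshape(-1,3);q,e=snap('side','side4');S=world('side',e).reshape(-1,3)
y=np.radians(-10.4);R=np.array([[np.cos(y),np.sin(y)],[-np.sin(y),np.cos(y)]])
for n,w in(('top',W),('side',S)):
    t=np.c_[(w[:,:2]-[510.5,181.5])@R.T,w[:,2]]
    for lo,hi in((130,146),(100,110),(38,50)):
        k=t[(abs(t[:,0])<105)&(abs(t[:,1]-9.5)<35)&(t[:,2]>lo)&(t[:,2]<hi)]
        if len(k)>5: print(n,lo,len(k),np.percentile(k,[2,50,98],axis=0).round(1).tolist())
im=np.hstack([cv2.resize(p[140:265,175:375],None,fx=2,fy=2),cv2.resize(q[140:265,190:390],None,fx=2,fy=2)]);cv2.imwrite('pics/end.png',im[:,:,::-1])
E
```

```text
clock: 16.0
ee_pos: [511.0, -98.2, 212.7]
tool_rot: [0.995, -0.095, 0.001, 0.002]
contact_force: [-0.7, 1.1, 0.1]
finger_gap: 68.5
grasp_force: 0.0
top 130 121 [[-37.1, 0.2, 131.5], [-1.2, 7.5, 138.0], [37.7, 15.5, 144.2]]
top 100 107 [[-87.3, -0.3, 100.4], [-45.2, 7.1, 105.7], [88.4, 15.4, 109.4]]
top 38 441 [[-97.0, -21.1, 38.1], [-2.1, -2.4, 43.0], [94.4, 40.9, 49.4]]
side 130 63 [[-41.8, 1.1, 130.4], [-10.4, 8.1, 136.3], [36.7, 15.4, 139.3]]
side 100 66 [[-94.1, 0.9, 100.4], [-55.8, 11.3, 104.0], [83.9, 15.8, 108.6]]
side 38 205 [[-103.1, -13.4, 38.9], [-40.7, 18.7, 42.6], [86.1, 30.1, 49.4]]
```

View pics/end.png

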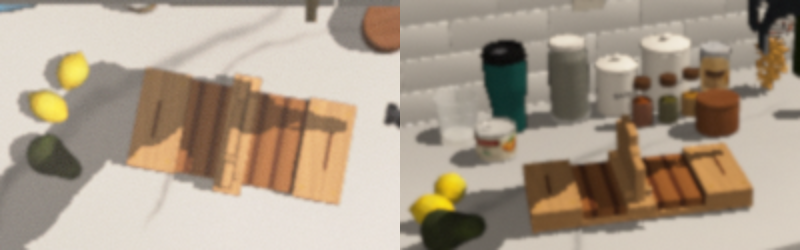

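The fence stands upright across the deck at picture (240,135) and (630,165). Its top is at z≈138–139 and its foot top at about 43, so it is home in the groove, and the salt cellar and avocado are unmoved.

```bash
python3 -c "
from rig import r
print(r.sign_off())"
```

```text
the job is handed in; nothing more can be done
None
```

The fence is seated in the groove and let go: I set it down near one end cap and slid it in light contact until the tongue dropped, with the highest contact force I read about 11 N, and I handed the job in at about 16 s on the robot's clock.

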